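# Lay out a telephone's bell and microphone parts for reassembly

## Robot

A 6-joint arm with a two-finger parallel gripper is mounted at the origin on the work surface. World frame = base frame: x ahead of the robot, y to its left, z up, the work surface at z = 0. Lengths are in m, angles in degrees, forces in N, time in s.
With the tool pointing down it reaches from about 0.375 to 0.925 m from the base axis. Payload 5.7 kg.
Tool frame: the origin (TCP) lies between the finger pads; the fingertips stand 8 mm ahead of it and the grasp point (between the pads) lies 11 mm behind it (tip_reach is the z of the fingertips in the tool frame, in m); z points along the fingers, x is the direction in which the jaws open and shut, and the axes are right-handed (so a half turn about z gives the same grasp; the last joint's range is limited). The gripper opens to 88 mm and grips with 3 to 60 N. Pads are 20 mm wide; open, the fingers measure 115 mm over their backs; the gripper's body (75 mm by 178 mm) begins 61 mm behind the grasp point.
Start: joints at [-76.496, 20.558, 86.54, -0, 72.909, -6.595], TCP at [0.206, -0.563, 0.231] pointing down, gripper open.
Joint ranges: [-170.27, 170.27], [-57.76, 135], [12.27, 136.19], [-55.21, 235.2], [11.17, 155.16], [-170.74, 170.74]. Speed limits (degrees/s): [136.94, 136.94, 180, 180, 180, 180].

## Interface

Orientations are given as [roll, pitch, yaw] about the fixed x, y, z axes, in that order (R = Rz(yaw) Ry(pitch) Rx(roll)).
In Python, from rig import * gives the robot as it stands. The module is installed in compiled form; this text tells all that it offers.
- The arm moves only by the shell command python3 -m crank 'ROWS' [FORCE]. ROWS is JSON, a list that holds one entry, the list of rows, each a list of 7 numbers: the turn, a rotation vector about the tool's x, y, z in rad, then the shift along the tool's x, y, z in mm, then the opening, from 0 (shut) to 1 (fully open). A call has 1 to 20 rows; each row shifts and turns the pose as measured when the row begins, along the tool's axes as they then stand; what a row does not reach is not made up. A row lasts 1/10 s, in which the tool goes at most 50 mm and 8.59 degrees, less where a joint would pass 70% of its speed; a pose out of reach is approached as far as the arm can. A call with a gripper value outside its range is refused whole. The fingers move at their own pace and stop on an object; FORCE is the grip in N (left out, the last holds). Time passes only in rows, so rows that do not move let the fingers close. It gives the time, the measured TCP pose, the force and the opening at its end, in the units of the state.
- state(): the state, without advancing time (a new reading comes with each control period).
- read_camera(name): name is "scene" or "top"; returns a dict with "color" (400x640x3 uint8, red, green, blue), "camera_matrix" (3x3 intrinsics, pixels), "cam_to_world" (4x4, takes a point from camera to world coordinates). Camera axes: x right, y up, looking along -z (the intrinsics and any distortion apply to the point x, -y, -z); pixel columns grow to the right and rows downward; lengths in m; the calibration is good to about 2 mm. A picture is of the moment at which its call begins. There is no depth.
- finish_job(): hands the job in, once; it reports no verdict.
The state is a dict: "time_s": time; "q": joint angles; "joint_velocities": joint speeds; "joint_efforts": joint torques, N m; "tool_pos": TCP position; "eef_rot": TCP orientation; "force": force on the tool from outside, world axes, zero at the start; "moment": the same for the moment, N m; "gripper_width": finger opening in m.
Only numpy, scipy, OpenCV 4.12 (cv2) and the standard library are available. Lean on these libraries where they do the work, as an engineer would, in place of code of your own. Each camera call takes 0.05 s, during which the arm holds its last target. There are 200 camera calls.

## Task

Lay out the telephone parts on the mat for reassembly, all upright: the larger bell gong to the left of the ringer and the smaller one to its right (left and right as seen from the robot), each in line with the ringer's two coils with a gap of about 2 cm to the ringer's plate, and the black cap, open side up, midway between the ringer and the dial. Press the ejector lever of the metal block all the way down so that the microphone capsule rises from its pocket, and set the capsule down flat inside the cap. Leave the screwdriver, the handset and the screw jar alone.

Things in the scene. Friction and masses are not known exactly. Their poses are not given: they have to be found in the camera images.
- large_gong_c (a point): Larger bell gong: a loose solid-looking brass dome, 62 mm in diameter, 24 mm high, lying dome up, with a steel screw head 3 mm high on top. Its side is upright for the lowest 13 mm, then rounds in: grasp it across the diameter, low down. This point is its centre, 12 mm above its underside; z up. About 0.12 kg.
- small_gong_c (a point): Smaller bell gong: as the larger, but 44 mm in diameter, also 24 mm high (upright side for the lowest 13 mm). This point is its centre, 12 mm above its underside; z up. About 0.07 kg.
- cap_c (a point): Cap: a loose shallow round cup of black plastic, open side up, 64 mm in outer diameter, 11 mm high, wall 4.5 mm, so 55 mm wide inside; its inner floor is 4 mm above its underside. This point is its centre, 5.5 mm above its underside; z up. 0.05 kg.
- capsule_c (a point): Microphone capsule: a loose aluminium disc 44 mm in diameter, 22 mm high, with seven dark dots on its top. It starts sunk in the block's pocket, its top flush with the block's top, so that it cannot be grasped until ejected. This point is its centre, 11 mm above its underside; z up. 0.06 kg.
- ringer: Ringer, fixed: a steel plate 50 mm (x) by 70 mm (y) with two copper coils side by side along its y axis, 37 mm high in all. Origin at the plate's centre on the mat. Its y axis runs along the line of the two coils to the left as seen from the robot; its x axis points away from the robot.
- dial_c (a point): Telephone dial, fixed: a round black housing 76 mm in diameter with a steel finger wheel, 24 mm high, lying face up beyond the ringer. This point is its centre, at mat level. Its x axis points straight away from the ringer's centre, which lies 200 mm off along -x.
- pocket (a point): Ejector block, fixed: dark steel, 70 by 70 mm, 34 mm high, with a round pocket 46 mm wide and 22 mm deep that holds the capsule. This point is the centre of the pocket's mouth, 34 mm above the mat. Its -x axis points to the side where the ejector lever sticks out.
- ejector (a joint): Ejector lever of the block: 0 = up (capsule seated), 0.36 rad = pressed fully down, which lifts the capsule by 14 mm. Light friction: it takes about 3 N at the pad and stays where it is left, the capsule standing up out of the pocket.
- ejector_pad (a point): Middle of the top of the black pad (28 by 34 mm) at the lever's free end, 34 mm above the mat when up; press it downwards. It sinks about 19 mm, on an arc of 55 mm about a hinge on the block's side.

How it is judged:
By the outcome, as a careful person would: the job done as asked, in the order asked, and still so for the second after the job is handed in, with the robot touching nothing.
It also fails if it takes over 109 s, if anything falls off the work surface, if the arm or the gripper's body presses on something with over 40 N, if the wrist force passes 120 N, or if a joint passes its speed limit or range.

## Working session

There is one attempt and no reset: what is moved stays moved. The work goes in short steps, Python scripts to look and compute and a shell command to move; the robot and the scene stay as the last step left them, time stands still between calls to the robot, and variables do not carry over. Pictures are saved under pics/ and viewed, about 12 in all and at most 16, crops included, and the job is handed in when it is done.

```bash
mkdir -p pics
python3 - <<'E'
from rig import *
import cv2,numpy as np
s=state();print({k:np.round(v,3).tolist() for k,v in s.items()})
for n in("scene","top"):
    c=read_camera(n);print(n,c["camera_matrix"],np.round(c["cam_to_world"],4),[k for k in c])
    cv2.imwrite(f"pics/{n}0.png",c["color"][:,:,::-1]);np.savez(f"{n}0.npz",**c)
E
```

```text
{'time_s': 0.0, 'q': [-76.496, 20.599, 86.599, 0.002, 72.908, -6.595], 'joint_velocities': [-0.038, 0.03, 0.042, -0.026, 0.027, 0.107], 'joint_efforts': [0.002, -51.537, -27.073, 0.068, 0.035, -0.0], 'tool_pos': [0.206, -0.563, 0.23], 'eef_rot': [-179.986, 0.105, -69.902], 'force': [0.309, -0.342, 0.2], 'moment': [-0.051, -0.016, -0.011], 'gripper_width': 0.088}
scene [[396.34725212   0.         315.17615386]
 [  0.         396.34725212 198.84022318]
 [  0.           0.           1.        ]] [[-0.1559 -0.593   0.7899  1.1944]
 [ 0.9876 -0.078   0.1364  0.1222]
 [-0.0193  0.8014  0.5978  0.5559]
 [ 0.      0.      0.      1.    ]] ['color', 'camera_matrix', 'cam_to_world']
top [[413.50301774   0.         315.32879894]
 [  0.         413.50301774 204.79235827]
 [  0.           0.           1.        ]] [[ 7.400e-03  9.867e-01 -1.622e-01  3.780e-01]
 [-1.000e+00  7.300e-03 -1.300e-03  1.690e-02]
 [-1.000e-04  1.622e-01  9.868e-01  9.182e-01]
 [ 0.000e+00  0.000e+00  0.000e+00  1.000e+00]] ['color', 'camera_matrix', 'cam_to_world']
```

View pics/scene0.png

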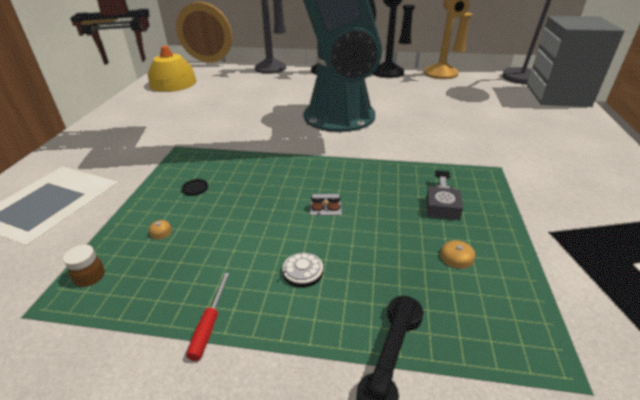

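View pics/top0.png

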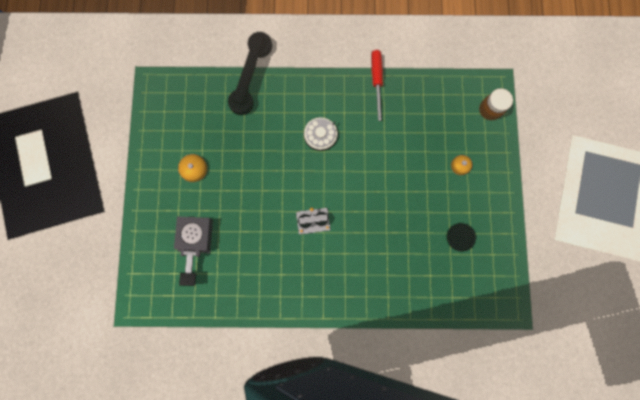

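The scene view faces the robot: large gong (458,253), small gong (160,229), cap (195,187), ringer (326,204), dial (302,268), block (444,203), pad (442,175). The top view (up = +x, left = +y) shows large gong (193,167), small gong (462,164), cap (461,237), ringer (313,221), dial (320,133), block (193,234) and pad (188,279).

```bash
cat > h.py <<'E'
import numpy as np,cv2
def ray(c,p):
    K=c["camera_matrix"];T=c["cam_to_world"]
    d=np.array([(p[0]-K[0,2])/K[0,0],-(p[1]-K[1,2])/K[1,1],-1.]);return T[:3,3],T[:3,:3]@d
def onz(c,p,z):
    o,d=ray(c,p);return o+d*(z-o[2])/d[2]
def tri(c1,p1,c2,p2):
    o1,d1=ray(c1,p1);o2,d2=ray(c2,p2);d1/=np.linalg.norm(d1);d2/=np.linalg.norm(d2)
    t=np.linalg.lstsq(np.c_[d1,-d2],o2-o1,rcond=None)[0];a,b=o1+d1*t[0],o2+d2*t[1]
    return (a+b)/2,np.linalg.norm(a-b)*1000
def proj(c,P):
    T=c["cam_to_world"];q=T[:3,:3].T@(np.array(P)-T[:3,3]);K=c["camera_matrix"]
    return np.array([K[0,2]+K[0,0]*q[0]/-q[2],K[1,2]-K[1,1]*q[1]/-q[2]])
def blobs(c,kind,roi,minarea=20):
    """kind orange/dark/nongreen -> contours in full image coordinates"""
    x0,y0,x1,y1=roi;im=c["color"][y0:y1,x0:x1]
    h=cv2.cvtColor(im,cv2.COLOR_RGB2HSV)
    if kind=="orange":m=cv2.inRange(h,(5,110,90),(28,255,255))
    elif kind=="dark":m=cv2.inRange(h,(0,0,0),(180,255,60))
    else:m=255-cv2.inRange(h,(50,60,40),(95,255,255))
    cs,_=cv2.findContours(m,cv2.RETR_EXTERNAL,cv2.CHAIN_APPROX_NONE)
    return [k+[x0,y0] for k in sorted(cs,key=cv2.contourArea,reverse=True) if cv2.contourArea(k)>minarea]
E
python3 - <<'E'
from h import *
S=dict(np.load("scene0.npz"));T=dict(np.load("top0.npz"))
R={"lg":("orange",(425,225,495,280),(165,140,225,195)),"sg":("orange",(140,210,185,250),(440,145,485,185)),
"cap":("dark",(175,170,215,202),(435,215,490,262)),"dial":("non",(270,240,335,300),(295,110,345,158)),"ring":("non",(300,185,350,222),(285,198,340,243)),"blk":("non",(415,165,470,225),(165,205,220,295))}
for n,(k,a,b) in R.items():
    for c,r,nm in((S,a,"S"),(T,b,"T")):
        k0=blobs(c,k,r)[0];e=cv2.fitEllipse(k0);bx=cv2.boundingRect(k0)
        # bottom/near: circle of ground contact from top silhouette
        print(n,nm,"ell",np.round(e[0],1),np.round(e[1],1),round(e[2]),"box",bx,"z0",np.round(onz(c,e[0],0)[:2],4),"z.02",np.round(onz(c,e[0],.02)[:2],4))
w=[]
for c,n,r in((S,"S",[(425,160,475,225),(298,185,350,222),(425,225,495,280)]),(T,"T",[(165,205,220,295),(285,198,340,243),(165,140,225,195)])):
    w.append(np.hstack([cv2.resize(c["color"][y0:y1,x0:x1,::-1],(260,int(260*(y1-y0)/(x1-x0)))) [:290] if 0 else cv2.copyMakeBorder((lambda q:q)(cv2.resize(c["color"][y0:y1,x0:x1,::-1],None,fx=(f:=min(260/(x1-x0),290/(y1-y0))),fy=f,interpolation=cv2.INTER_CUBIC)),0,290-int(round(f*(y1-y0))),0,262-int(round(f*(x1-x0))),cv2.BORDER_CONSTANT) for x0,y0,x1,y1 in r]))
cv2.imwrite("pics/crop0.png",np.vstack(w))
E
```

```text
lg S ell [458.  253.8] [25.9 33.5] 109 box (441, 240, 34, 28) z0 [0.6011 0.301 ] z.02 [0.6224 0.2946]
lg T ell [191.8 167.6] [26.9 27.6] 107 box (178, 154, 29, 28) z0 [0.6128 0.301 ] z.02 [0.6077 0.2948]
sg S ell [159.9 229.5] [16.8 21.8] 72 box (149, 220, 22, 19) z0 [ 0.6124 -0.3185] z.02 [ 0.6333 -0.3027]
sg T ell [461.2 164.5] [19.  20.4] 72 box (451, 155, 21, 20) z0 [ 0.6246 -0.3148] z.02 [ 0.6192 -0.3076]
cap S ell [194.4 187.1] [14.9 25.9] 76 box (182, 179, 26, 17) z0 [ 0.451 -0.308] z.02 [ 0.4778 -0.2925]
cap T ell [460.9 236.7] [26.6 27.9] 113 box (447, 223, 29, 28) z0 [ 0.4593 -0.3058] z.02 [ 0.4576 -0.2988]
dial S ell [302.3 268.8] [34.2 42.5] 84 box (281, 251, 43, 36) z0 [0.6824 0.0058] z.02 [0.7008 0.01  ]
dial T ell [320.2 133.3] [33.2 34.3] 96 box (303, 117, 36, 34) z0 [0.6968 0.008 ] z.02 [0.6898 0.0082]
ring S ell [325.4 204.5] [25.1 36.7] 90 box (308, 193, 35, 23) z0 [0.4782 0.022 ] z.02 [0.5039 0.0256]
ring T ell [312.7 220.5] [26.9 37.6] 82 box (296, 207, 35, 28) z0 [0.4932 0.0237] z.02 [0.4907 0.0235]
blk S ell [443.5 199.2] [36.  48.5] 170 box (425, 171, 38, 49) z0 [0.4226 0.2907] z.02 [0.4503 0.2847]
blk T ell [191.7 242.5] [35.8 73. ] 7 box (174, 216, 38, 70) z0 [0.4422 0.2916] z.02 [0.4408 0.2856]
```

View pics/crop0.png

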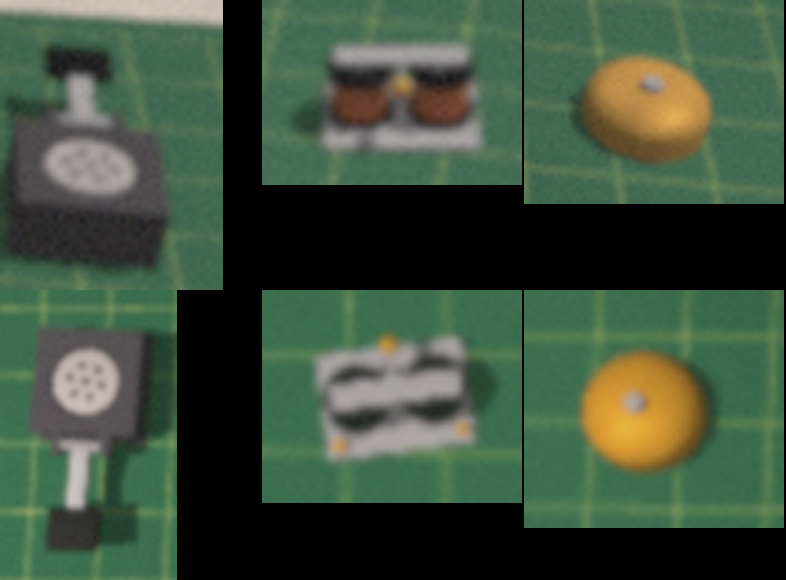

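The crops show both gongs dome up with their screw heads, the lever pointing toward the robot from the block, and the ringer plate yawed by a few degrees. I'll refine these with two-view points.

```bash
cat >> h.py <<'E'
def cen(c,roi,lo,hi,up=8):
    """centroid & contour (full-image px) of largest blob of HSV range, upsampled crop"""
    x0,y0,x1,y1=roi
    im=cv2.resize(c["color"][y0:y1,x0:x1],None,fx=up,fy=up,interpolation=cv2.INTER_CUBIC)
    m=cv2.inRange(cv2.cvtColor(im,cv2.COLOR_RGB2HSV),lo,hi)
    k=max(cv2.findContours(m,cv2.RETR_EXTERNAL,cv2.CHAIN_APPROX_NONE)[0],key=cv2.contourArea)
    f=lambda p:(np.array(p,float)+.5)/up-.5+[x0,y0]
    h=cv2.convexHull(k);M=cv2.moments(h);return f([M["m10"]/M["m00"],M["m01"]/M["m00"]]),f(h[:,0])
E
python3 - <<'E'
from h import *
S=dict(np.load("scene0.npz"));T=dict(np.load("top0.npz"))
G=((0,0,110),(180,95,255))
for n,a,b,lo,hi in(("lg screw",(450,240,468,254),(184,159,197,172),(0,0,90),(180,110,255)),("sg screw",(152,218,168,232),(454,156,469,170),(0,0,90),(180,110,255)),
 ("capsule",(428,188,462,208),(178,222,206,246),*G),("pad",(430,166,455,184),(176,268,201,288),(0,0,0),(180,255,62))):
    p,_=cen(S,a,lo,hi);q,_=cen(T,b,lo,hi);X,e=tri(S,p,T,q);print(n,p.round(1),q.round(1),X.round(4),"gap",e.round(1))
# sides: tangent rays; footprint circle from silhouette at mid-height z
for n,z,a,b,lo,hi in(("lg",.0065,(425,225,495,280),(165,140,225,195),(5,110,70),(28,255,255)),("sg",.0065,(140,210,185,250),(440,145,485,185),(5,110,70),(28,255,255)),("cap",.011,(175,170,215,202),(435,215,490,262),(0,0,0),(180,255,70)),("capsule",.034,(428,188,462,208),(178,222,206,246),*G)):
    for c,r,nm in((S,a,"S"),(T,b,"T")):
        _,h=cen(c,r,lo,hi);w=np.array([onz(c,p,z)[:2] for p in h],np.float32);o,rad=cv2.minEnclosingCircle(w);print(n,nm,"z",z,np.round(o,4),"r",round(rad,4),w.min(0).round(4),w.max(0).round(4))
for c,r,nm in((S,(298,185,350,222),"S"),(T,(285,198,340,243),"T")):
    _,h=cen(c,r,(0,0,105),(180,70,255))
    w=np.array([onz(c,p,.003)[:2] for p in h],np.float32)
    o,sz,an=cv2.minAreaRect(w);print("plate",nm,np.round(o,4),np.round(sz,4),an,cv2.boxPoints((o,sz,an)).round(4).tolist())
E
```

```text
lg screw [459.3 247.1] [190.  165.4] [0.611  0.297  0.0268] gap 0.3
sg screw [158.9 220.8] [464.  162.4] [ 0.6205 -0.3087  0.0324] gap 1.3
capsule [444.7 197. ] [191.2 233.1] [0.4599 0.284  0.0332] gap 0.4
pad [442. 174.] [188.4 278.4] [0.3642 0.2863 0.0314] gap 2.8
lg S z 0.0065 [0.6068 0.2977] r 0.0393 [0.5682 0.2654] [0.6457 0.3308]
lg T z 0.0065 [0.6107 0.2981] r 0.0339 [0.5794 0.2648] [0.6439 0.331 ]
sg S z 0.0065 [ 0.6164 -0.3134] r 0.0319 [ 0.5876 -0.3414] [ 0.6464 -0.2871]
sg T z 0.0065 [ 0.6226 -0.313 ] r 0.0251 [ 0.5998 -0.3369] [ 0.6463 -0.2888]
cap S z 0.011 [ 0.4639 -0.2991] r 0.0366 [ 0.4282 -0.3329] [ 0.5001 -0.2663]
cap T z 0.011 [ 0.4582 -0.3022] r 0.0328 [ 0.427  -0.3348] [ 0.4899 -0.2696]
capsule S z 0.034 [0.4601 0.284 ] r 0.0245 [0.4357 0.2612] [0.4844 0.3063]
capsule T z 0.034 [0.4598 0.2835] r 0.0238 [0.4367 0.2604] [0.4831 0.3067]
plate S [0.5079 0.0346] [0.0514 0.0889] 35.71271896362305 [[0.4611000120639801, 0.05570000037550926], [0.5128999948501587, -0.016499999910593033], [0.5547000169754028, 0.01360000018030405], [0.5027999877929688, 0.08579999953508377]]
plate T [0.4928 0.0239] [0.0561 0.0747] 7.690613746643066 [[0.46000000834465027, 0.057100001722574234], [0.4699999988079071, -0.016899999231100082], [0.525600016117096, -0.009399999864399433], [0.5156000256538391, 0.06459999829530716]]
```

Measured points agree with the text: large gong (0.611,0.297), small gong ~(0.621,-0.310), cap (0.459,-0.302), capsule (0.460,0.284), pad (0.364,0.286), ringer (0.493,0.024) with yaw ≈7.7°. The dial is ~0.199 m away from the ringer. First move: turn the jaws to yaw 7.7°, so the fingers stay out of the gap to the ringer. In the same step I'll check the ringer from the scene view.

```bash
cat > go.py <<'E'
import sys,numpy as np
from rig import *
from scipy.spatial.transform import Rotation as Ro
def show(*t):
    s=state();R=Ro.from_euler("xyz",s["eef_rot"],degrees=True);p=np.array(s["tool_pos"])
    print("t",round(s["time_s"],2),"pos",p.round(4),"rot",np.round(s["eef_rot"],2),"F",np.round(s["force"],1),"w",round(s["gripper_width"],4))
    for X,Y,Z,yaw in t:   # chain: rotation first, shift in the turned frame
        Rt=Ro.from_euler("xyz",[180,0,yaw],degrees=True)
        print("  to",X,Y,Z,yaw,"turn",(R.inv()*Rt).as_rotvec().round(3),"shift after turn mm",(Rt.inv().apply(np.array([X,Y,Z])-p)*1000).round(1))
        R,p=Rt,np.array([X,Y,Z])
if __name__=="__main__":
    a=[float(x) for x in sys.argv[1:]];show(*[a[i:i+4] for i in range(0,len(a),4)])
E
python3 - <<'E'
from h import *
S=dict(np.load("scene0.npz"));T=dict(np.load("top0.npz"))
w=[onz(S,p,.003)[:2] for p in((310,215),(342,215),(339.6,193.8),(311.6,193.8))];print(np.round(w,4))
d=w[1]-w[0];print("yaw front",np.degrees(np.arctan2(-d[0],d[1])),"centre",np.mean(w,0).round(4))
# dial: finger-wheel bright blob in both views
p,_=cen(S,(270,240,335,300),(0,0,120),(180,80,255));q,_=cen(T,(295,110,345,158),(0,0,120),(180,80,255));print("dial",tri(S,p,T,q))
E
python3 -m crank '[[[0,0,-0.14,0,0,0,1],[0,0,-0.14,0,0,0,1],[0,0,-0.14,0,0,0,1],[0,0,-0.14,0,0,0,1],[0,0,-0.14,0,0,0,1],[0,0,-0.14,0,0,0,1],[0,0,-0.14,0,0,0,1],[0,0,-0.14,0,0,0,1],[0,0,-0.14,0,0,0,1],[0,0,-0.09,0,0,0,1]]]' 20
python3 go.py 0.611 0.297 0.1 7.7 0.611 0.297 0.011 7.7
```

```text
[[ 0.5243 -0.006 ]
 [ 0.515   0.0641]
 [ 0.4365  0.0503]
 [ 0.4451 -0.0155]]
yaw front 7.609176421070318 centre [0.4802 0.0232]
dial (array([0.68977496, 0.00568515, 0.02815961]), np.float64(7.875124398903378))
time_s: 1.1
tool_pos: [0.2051, -0.5589, 0.2248]
eef_rot: [-179.3, 0.0, 10.6]
force: [-0.3, -1.0, 0.1]
gripper_width: 0.088
t 1.1 pos [ 0.2051 -0.5589  0.2248] rot [-1.7929e+02  4.0000e-02  1.0580e+01] F [-0.3 -1.   0.1] w 0.088
  to 0.611 0.297 0.1 7.7 turn [-0.012  0.001  0.05 ] shift after turn mm [ 516.9 -793.8  124.8]
  to 0.611 0.297 0.011 7.7 turn [0. 0. 0.] shift after turn mm [ 0. -0. 89.]
```

```bash
python3 -m crank '[[[-0.012,0,0.05,27,-41,5,1],[0,0,0,27,-41,5,1],[0,0,0,27,-41,5,1],[0,0,0,27,-41,5,1],[0,0,0,27,-41,5,1],[0,0,0,27,-41,5,1],[0,0,0,27,-41,5,1],[0,0,0,27,-41,5,1],[0,0,0,27,-41,5,1],[0,0,0,27,-41,5,1],[0,0,0,27,-41,5,1],[0,0,0,27,-41,5,1],[0,0,0,27,-41,5,1],[0,0,0,27,-41,5,1],[0,0,0,27,-41,5,1],[0,0,0,27,-41,5,1],[0,0,0,27,-41,5,1],[0,0,0,27,-41,5,1],[0,0,0,27,-41,5,1],[0,0,0,0,0,0,1]]]' >/dev/null
python3 go.py 0.611 0.297 0.07 7.7 0.611 0.297 0.011 7.7
```

```text
t 3.1 pos [0.6095 0.2959 0.1205] rot [1.7983e+02 1.0000e-01 7.5200e+00] F [-0.2  0.1 -0.5] w 0.0874
  to 0.611 0.297 0.07 7.7 turn [ 0.003  0.002 -0.003] shift after turn mm [ 1.7 -0.9 50.5]
  to 0.611 0.297 0.011 7.7 turn [0. 0. 0.] shift after turn mm [ 0. -0. 59.]
```

```bash
python3 -m crank '[[[0,0,0,1.5,-1,30,1],[0,0,0,0,0,30,1],[0,0,0,0,0,20,1],[0,0,0,0,0,12,1],[0,0,0,0,0,0,1]]]' >/dev/null
python3 - <<'E'
from rig import *
import cv2,numpy as np
from go import show
o=[]
for n,r in(("scene",(400,180,520,280)),("top",(140,120,260,220))):
    c=read_camera(n);x0,y0,x1,y1=r;o.append(cv2.resize(c["color"][y0:y1,x0:x1,::-1],None,fx=3.3,fy=3.3))
cv2.imwrite("pics/a.png",np.hstack(o));show((.611,.297,.011,7.7))
E
```

```text
t 3.7 pos [0.611  0.2972 0.0263] rot [1.7979e+02 4.0000e-02 7.7100e+00] F [ 0.5 -0.2  0. ] w 0.0878
  to 0.611 0.297 0.011 7.7 turn [0.004 0.001 0.   ] shift after turn mm [-0.   0.2 15.3]
```

View pics/a.png

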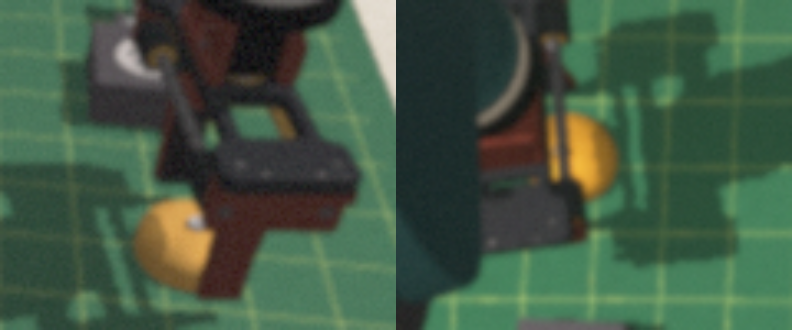

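The far finger's bottom is at about crop (222,295), i.e. scene (467,269), and the gong centre is near scene x 458. I'll check this against projection.

Run:
```python
from h import *
from rig import *
S=dict(np.load("scene0.npz"))
p=np.array([.611,.2972]);a=np.radians(7.7);x=np.array([np.cos(a),np.sin(a)]);y=np.array([-x[1],x[0]])
for u,v,z in((57.5,-10,18),(57.5,10,18),(44,-10,18),(44,10,18),(0,0,18)):
    q=p+(x*u+y*v)/1000;print(u,v,proj(S,[*q,z/1000]).round(1))
```

```text
57.5 -10 [461.4 272.9]
57.5 10 [472.6 272.9]
44 -10 [459.3 267.4]
44 10 [470.4 267.4]
0 0 [458.4 250.5]
```

The projection matches (461–473 predicted, 460.6–473 seen), so the tool is centred on the gong. Next: descend and close.

```bash
python3 -m crank '[[[0,0,0,0,0,10,1],[0,0,0,0,0,6,1],[0,0,0,0,0,0,1],[0,0,0,0,0,0,0],[0,0,0,0,0,0,0],[0,0,0,0,0,0,0],[0,0,0,0,0,0,0],[0,0,0,0,0,0,0]]]' 25
python3 go.py
```

```text
time_s: 4.5
tool_pos: [0.6139, 0.2978, 0.0136]
eef_rot: [179.9, -0.4, 7.7]
force: [0.1, 0.1, -1.4]
gripper_width: 0.0609
t 4.5 pos [0.6139 0.2978 0.0136] rot [179.88  -0.35   7.69] F [ 0.1  0.1 -1.4] w 0.0609
```

```bash
python3 -m crank '[[[0,0,0,0,0,-20,0],[0,0,0,0,0,-30,0],[0,0,0,0,0,-30,0],[0,0,0,0,0,0,0]]]'
python3 go.py 0.4825 0.1097 0.085 7.7 0.4825 0.1097 0.015 7.7
```

```text
time_s: 4.9
tool_pos: [0.612, 0.2974, 0.094]
eef_rot: [179.8, -0.1, 7.7]
force: [1.0, 0.2, -0.6]
gripper_width: 0.0608
t 4.9 pos [0.612  0.2974 0.094 ] rot [ 1.7982e+02 -1.2000e-01  7.6900e+00] F [ 1.   0.2 -0.6] w 0.0608
  to 0.4825 0.1097 0.085 7.7 turn [ 0.003 -0.002 -0.   ] shift after turn mm [-153.5  168.7    9. ]
  to 0.4825 0.1097 0.015 7.7 turn [0. 0. 0.] shift after turn mm [ 0. -0. 70.]
```

```bash
python3 -m crank '[[[0.003,-0.002,0,-25,28,1.5,0],[0,0,0,-25,28,1.5,0],[0,0,0,-25,28,1.5,0],[0,0,0,-25,28,1.5,0],[0,0,0,-25,28,1.5,0],[0,0,0,-25,28,1.5,0],[0,0,0,0,0,0,0],[0,0,0,0,0,25,0],[0,0,0,0,0,20,0],[0,0,0,0,0,0,0]]]'
python3 go.py 0.4825 0.1097 0.035 7.7 0.4825 0.1097 0.015 7.7
```

```text
time_s: 5.9
tool_pos: [0.4792, 0.1059, 0.0315]
eef_rot: [-179.9, 0.0, 7.7]
force: [-1.0, 0.3, -2.0]
gripper_width: 0.0612
t 5.9 pos [0.4792 0.1059 0.0315] rot [-1.7991e+02  3.0000e-02  7.7100e+00] F [-1.   0.3 -2. ] w 0.0612
  to 0.4825 0.1097 0.035 7.7 turn [-0.002  0.     0.   ] shift after turn mm [ 3.8 -3.3 -3.5]
  to 0.4825 0.1097 0.015 7.7 turn [0. 0. 0.] shift after turn mm [ 0. -0. 20.]
```

```bash
python3 -m crank '[[[0,0,0,3.8,-3.3,5,0],[0,0,0,0,0,0,0],[0,0,0,0,0,5,0],[0,0,0,0,0,0,0]]]'
python3 go.py 0.4825 0.1097 0.015 7.7
```

```text
time_s: 6.3
tool_pos: [0.4848, 0.1115, 0.0216]
eef_rot: [-179.9, -0.1, 7.8]
force: [0.2, -0.3, -0.8]
gripper_width: 0.0606
t 6.3 pos [0.4848 0.1115 0.0216] rot [-1.799e+02 -9.000e-02  7.780e+00] F [ 0.2 -0.3 -0.8] w 0.0606
  to 0.4825 0.1097 0.015 7.7 turn [-0.002 -0.002  0.001] shift after turn mm [-2.5  1.4  6.6]
```

```bash
python3 -m crank '[[[0,0,0,-1.5,1,3.5,0],[0,0,0,0,0,2,0],[0,0,0,0,0,0,0],[0,0,0,0,0,0,0]]]'
python3 go.py 0.4825 0.1097 0.0140 7.7
```

```text
time_s: 6.7
tool_pos: [0.484, 0.1103, 0.0165]
eef_rot: [-179.9, -0.2, 7.8]
force: [0.5, -0.2, -1.0]
gripper_width: 0.0609
t 6.7 pos [0.484  0.1103 0.0165] rot [-179.91   -0.2     7.79] F [ 0.5 -0.2 -1. ] w 0.0609
  to 0.4825 0.1097 0.014 7.7 turn [-0.002 -0.003  0.002] shift after turn mm [-1.6  0.4  2.5]
```

```bash
python3 -m crank '[[[0,0,0,-1,0.4,2,0],[0,0,0,0,0,0.5,0],[0,0,0,0,0,0,0],[0,0,0,0,0,0,0.85],[0,0,0,0,0,0,1],[0,0,0,0,0,0,1],[0,0,0,0,0,-10,1],[0,0,0,0,0,-30,1],[0,0,0,0,0,-40,1],[0,0,0,0,0,-30,1],[0,0,0,0,0,0,1]]]'
python3 go.py 0.621 -0.311 0.12 7.7
```

```text
time_s: 7.8
tool_pos: [0.4825, 0.1094, 0.1298]
eef_rot: [-179.9, -0.2, 7.8]
force: [0.2, 0.1, -0.1]
gripper_width: 0.0881
t 7.8 pos [0.4825 0.1094 0.1298] rot [-1.799e+02 -1.600e-01  7.780e+00] F [ 0.2  0.1 -0.1] w 0.0881
  to 0.621 -0.311 0.12 7.7 turn [-0.002 -0.003  0.001] shift after turn mm [ 80.9 435.2   9.8]
```

```bash
python3 -m crank '[[[0,0,0,8.2,43.5,1,1],[0,0,0,8.2,43.5,1,1],[0,0,0,8.2,43.5,1,1],[0,0,0,8.2,43.5,1,1],[0,0,0,8.2,43.5,1,1],[0,0,0,8.2,43.5,1,1],[0,0,0,8.2,43.5,1,1],[0,0,0,8.2,43.5,1,1],[0,0,0,8.2,43.5,1,1],[0,0,0,8.2,40,1,1],[0,0,0,0,0,0,1],[0,0,0,0,0,0,1]]]' >/dev/null
python3 - <<'E'
from rig import *
from h import *
from go import show
show((.622,-.312,.07,7.7),(.622,-.312,.012,7.7))
T=read_camera("top");S=read_camera("scene")
# placed large gong: orange silhouette
for c,r in((S,(360,185,430,245)),(T,(240,195,292,250))):
    _,h=cen(c,r,(5,110,70),(28,255,255));w=np.array([onz(c,p,.0065)[:2] for p in h],np.float32);print(np.round(cv2.minEnclosingCircle(w)[0],4),w.min(0),w.max(0))
cv2.imwrite("pics/b.png",cv2.resize(T["color"][130:270,230:510,::-1],None,fx=2.8,fy=2.8))
E
```

```text
t 9.0 pos [ 0.6241 -0.3212  0.1141] rot [-1.7969e+02 -7.0000e-02  7.9900e+00] F [ 0.4  0.7 -0. ] w 0.0874
  to 0.622 -0.312 0.07 7.7 turn [-0.005 -0.001  0.005] shift after turn mm [-0.9 -9.4 44.1]
  to 0.622 -0.312 0.012 7.7 turn [0. 0. 0.] shift after turn mm [ 0. -0. 58.]
[0.4788 0.1093] [0.43837342 0.0976382 ] [0.51915926 0.14008594]Traceback (most recent call last):
  File "<stdin>", line 8, in <module>
  File "h.py", line 28, in cen
    k=max(cv2.findContours(m,cv2.RETR_EXTERNAL,cv2.CHAIN_APPROX_NONE)[0],key=cv2.contourArea)
ValueError: max() iterable argument is empty
```

```bash
python3 -m crank '[[[0,0,0.005,-0.9,-8.5,25,1],[0,0,0,0,0,25,1],[0,0,0,0,0,20,1],[0,0,0,0,0,10,1],[0,0,0,0,0,0,1]]]' >/dev/null
python3 - <<'E'
from rig import *
from h import *
from go import show
show((.622,-.312,.012,7.7))
S=read_camera("scene");T=read_camera("top")
_,h=cen(S,(330,175,440,250),(5,110,70),(28,255,255));w=np.array([onz(S,p,.0065)[:2] for p in h],np.float32);print(np.round(cv2.minEnclosingCircle(w)[0],4),w.min(0),w.max(0))
cv2.imwrite("pics/b.png",np.hstack([cv2.resize(c["color"][y:y+110,x:x+130,::-1],None,fx=3,fy=3) for c,x,y in((S,100,160),(S,300,170))]))
E
```

```text
t 9.6 pos [ 0.621  -0.3034  0.0341] rot [-1.7963e+02 -7.0000e-02  8.1300e+00] F [-0.5 -0.7  0.3] w 0.0876
  to 0.622 -0.312 0.012 7.7 turn [-0.006 -0.001  0.008] shift after turn mm [-0.2  8.6 22.1]
[0.479  0.1089] [0.4387219  0.07840519] [0.5193394  0.14029175]
```

View pics/b.png

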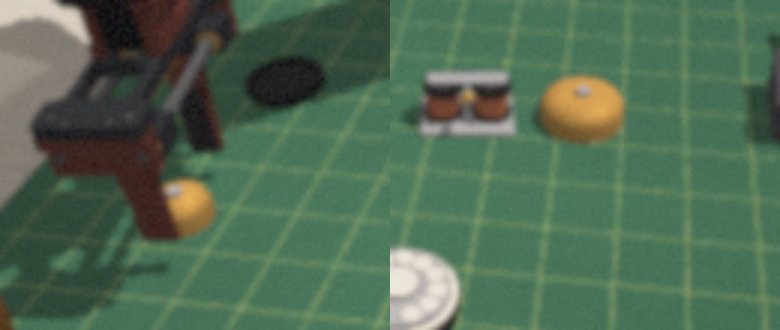

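Run:
```python
from h import *
S=dict(np.load("scene0.npz"))
a=np.radians(8.1);x=np.array([np.cos(a),np.sin(a)]);y=np.array([-x[1],x[0]])
from rig import *
s=state();print(s["tool_pos"],s["eef_rot"])
for P in([.621,-.3034],[.622,-.312]):
  for u,v,z in((57.5,-10,26),(57.5,10,26),(0,0,26)):
    q=np.array(P)+(x*u+y*v)/1000;print(P,u,v,proj(S,[*q,z/1000]).round(1))
for P in([.622,-.312,.0065],[.622,-.312,.027],[.622,-.308,.027]):print(P,proj(S,P).round(1))
```

```text
[ 0.62208314 -0.3044359   0.03566931] [-179.72616283   -0.18408514    8.11227042]
[0.621, -0.3034] 57.5 -10 [147.1 242.4]
[0.621, -0.3034] 57.5 10 [157.2 242.4]
[0.621, -0.3034] 0 0 [161.6 223.5]
[0.622, -0.312] 57.5 -10 [142.8 242.3]
[0.622, -0.312] 57.5 10 [152.8 242.3]
[0.622, -0.312] 0 0 [157.6 223.4]
[0.622, -0.312, 0.0065] [159.9 230.5]
[0.622, -0.312, 0.027] [157.4 223.1]
[0.622, -0.308, 0.027] [159.2 223.2]
```

```bash
python3 -m crank '[[[0,0,0.008,0,5,6,1],[0,0,0,0,1,6,1],[0,0,0,0,0,4,1],[0,0,0,0,0,0,1]]]' >/dev/null; python3 go.py .622 -.311 .013 7.7
```

```text
t 10.1 pos [ 0.6254 -0.3122  0.022 ] rot [-179.96   -0.45    7.62] F [0.3 0.4 0.1] w 0.0877
  to 0.622 -0.311 0.013 7.7 turn [-0.001 -0.008 -0.001] shift after turn mm [-3.2 -1.7  9. ]
```

```bash
python3 -m crank '[[[0,0.006,0,-2,0,5,1],[0,0,0,0,0,4,1],[0,0,0,0,0,1,1],[0,0,0,0,0,0,0],[0,0,0,0,0,0,0],[0,0,0,0,0,0,0],[0,0,0,0,0,0,0],[0,0,0,0,0,0,0],[0,0,0,0,0,0,0],[0,0,0,0,0,0,0]]]' 20 ; python3 go.py
```

```text
time_s: 11.1
tool_pos: [0.6234, -0.3128, 0.0115]
eef_rot: [-180.0, -0.8, 7.6]
force: [-0.4, 0.2, -1.1]
gripper_width: 0.0431
t 11.1 pos [ 0.6234 -0.3128  0.0115] rot [-179.97   -0.84    7.6 ] F [-0.4  0.2 -1.1] w 0.0431
```

```bash
python3 -m crank '[[[0,0,0,0,0,-20,0],[0,-0.014,0,0,0,-30,0],[0,0,0,0,0,-30,0],[0,0,0,0,0,-10,0],[0,0,0,0,0,0,0],[0,0,0,0,0,0,0]]]'
python3 go.py 0.5043 -0.0518 0.1 7.7 0.5043 -0.0518 0.0125 7.7
```

```text
time_s: 11.7
tool_pos: [0.6208, -0.3118, 0.1012]
eef_rot: [-179.8, 0.2, 7.6]
force: [0.7, 0.1, -1.4]
gripper_width: 0.043
t 11.7 pos [ 0.6208 -0.3118  0.1012] rot [-179.78    0.21    7.59] F [ 0.7  0.1 -1.4] w 0.043
  to 0.5043 -0.0518 0.1 7.7 turn [-0.004  0.004 -0.002] shift after turn mm [ -80.7 -273.3    1.2]
  to 0.5043 -0.0518 0.0125 7.7 turn [0. 0. 0.] shift after turn mm [ 0.  -0.  87.5]
```

```bash
python3 -m crank '[[[0,0,0,-9,-30,0,0],[0,0,0,-13,-45,0,0],[0,0,0,-13,-45,0,0],[0,0,0,-13,-45,0,0],[0,0,0,-12,-40,0,0],[0,0,0,-9,-30,0,0],[0,0,0,-6,-20,0,0],[0,0,0,-3,-10,15,0],[0,0,0,0,0,20,0],[0,0,0,0,0,15,0],[0,0,0,0,0,5,0],[0,0,0,0,0,0,0]]]'
python3 go.py 0.5043 -0.0518 0.0125 7.7
```

```text
time_s: 12.9
tool_pos: [0.4903, -0.047, 0.0299]
eef_rot: [-179.2, 1.5, 7.5]
force: [0.1, -0.5, -0.5]
gripper_width: 0.043
t 12.9 pos [ 0.4903 -0.047   0.0299] rot [-179.21    1.5     7.5 ] F [ 0.1 -0.5 -0.5] w 0.043
  to 0.5043 -0.0518 0.0125 7.7 turn [-0.014  0.026 -0.004] shift after turn mm [13.3  6.6 17.4]
```

```bash
python3 -m crank '[[[-0.014,0.026,-0.004,8,4,0,0],[0,0,0,2,1,2,0],[0,0,0,0,0,0,0],[0,0,0,0,0,0,0],[0,0,0,0,0,0,0]]]' >/dev/null
python3 go.py 0.5043 -0.0518 0.0125 7.7
```

```text
t 13.4 pos [ 0.501  -0.0514  0.0277] rot [-1.7998e+02  7.0000e-02  7.6500e+00] F [-0.6 -0.2 -0.1] w 0.0432
  to 0.5043 -0.0518 0.0125 7.7 turn [-0.     0.001 -0.001] shift after turn mm [ 3.2  0.9 15.2]
```

```bash
python3 -m crank '[[[0,0,0,2.5,0.8,5,0],[0,0,0,0,0,5,0],[0,0,0,0,0,2,0],[0,0,0,0,0,0,0],[0,0,0,0,0,0,0]]]' >/dev/null
python3 go.py 0.5043 -0.0518 0.0125 7.7
```

```text
t 13.9 pos [ 0.5038 -0.0519  0.0147] rot [-1.7997e+02  8.0000e-02  7.6300e+00] F [-0.7 -1.  -0.3] w 0.0431
  to 0.5043 -0.0518 0.0125 7.7 turn [-0.     0.001 -0.001] shift after turn mm [ 0.5 -0.1  2.2]
```

```bash
python3 -m crank '[[[0,0,0,0.4,0,1.5,0],[0,0,0,0,0,0,0],[0,0,0,0,0,0,0.7],[0,0,0,0,0,0,1],[0,0,0,0,0,0,1],[0,0,0,0,0,-10,1],[0,0,0,0,0,-30,1],[0,0,0,0,0,-30,1],[0,0,0,0,0,-20,1],[0,0,0,0,0,0,1],[0,0,0,0,0,0,1]]]'
python3 go.py 0.459 -0.302 0.1 7.7 0.459 -0.302 0.012 7.7
```

```text
time_s: 15.0
tool_pos: [0.5044, -0.0519, 0.1091]
eef_rot: [-180.0, 0.0, 7.6]
force: [-0.0, 0.6, -0.2]
gripper_width: 0.088
t 15.0 pos [ 0.5044 -0.0519  0.1091] rot [-1.80e+02  2.00e-02  7.64e+00] F [-0.   0.6 -0.2] w 0.088
  to 0.459 -0.302 0.1 7.7 turn [-0.     0.    -0.001] shift after turn mm [-78.5 241.8   9.1]
  to 0.459 -0.302 0.012 7.7 turn [0. 0. 0.] shift after turn mm [ 0. -0. 88.]
```

```bash
python3 -m crank '[[[0,0,0,-10,30,0,1],[0,0,0,-13,40,0,1],[0,0,0,-13,40,0,1],[0,0,0,-13,40,0,1],[0,0,0,-10,30,0,1],[0,0,0,-7,20,0,1],[0,0,0,-3,10,0,1],[0,0,0,-2,5,0,1],[0,0,0,0,0,0,1],[0,0,0,0,0,0,1],[0,0,0,0,0,0,1]]]' >/dev/null
python3 - <<'E'
from rig import *
from h import *
from go import show
show((.459,-.302,.05,7.7),(.459,-.302,.012,7.7))
S=read_camera("scene");T=read_camera("top")
cv2.imwrite("pics/c.png",np.hstack([cv2.resize(c["color"][y:y+120,x:x+130,::-1],None,fx=3,fy=3) for c,x,y in((S,280,165),(T,240,150))]))
for n,r1,r2 in(("lg",(340,175,410,230),(240,185,292,245)),("sg",(255,180,305,235),(332,190,375,245))):
  for c,r in((S,r1),(T,r2)):
    try:
        _,h=cen(c,r,(5,110,70),(28,255,255));w=np.array([onz(c,p,.0065)[:2] for p in h],np.float32);print(n,np.round(cv2.minEnclosingCircle(w)[0],4),w.min(0).round(4),w.max(0).round(4))
    except Exception as e:print(n,"none")
E
```

```text
t 16.1 pos [ 0.4573 -0.2767  0.1002] rot [-179.42    0.53    7.87] F [1.2 0.3 0. ] w 0.0878
  to 0.459 -0.302 0.05 7.7 turn [-0.01   0.009  0.003] shift after turn mm [-1.7 25.3 50.2]
  to 0.459 -0.302 0.012 7.7 turn [0. 0. 0.] shift after turn mm [ 0. -0. 38.]
lg [0.4788 0.1099] [0.4387 0.0786] [0.5192 0.1401]
lg [0.4844 0.1095] [0.453  0.0776] [0.5158 0.1415]
sg [ 0.5    -0.0518] [ 0.469 -0.074] [ 0.5309 -0.0279]
sg [ 0.5055 -0.0506] [ 0.483 -0.073] [ 0.528  -0.0282]
```

View pics/c.png

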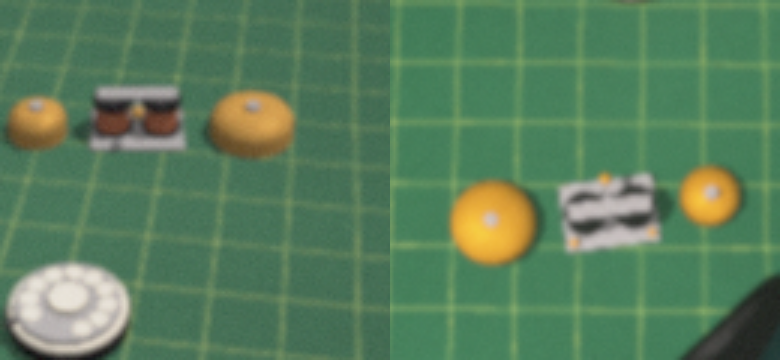

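Both gongs stand upright in line with the coils (line angle ~7.5°), and the two gaps are equal at about 2 cm. Next the cap.

```bash
python3 -m crank '[[[-0.01,0.009,0.003,-1,18,15,1],[0,0,0,0,4,15,1],[0,0,0,0,0,10,1],[0,0,0,0,0,5,1],[0,0,0,0,0,0,1],[0,0,0,0,0,0,1]]]' >/dev/null
python3 - <<'E'
from rig import *
from h import *
from go import show
show((.459,-.302,.0115,7.7))
S=read_camera("scene");T=read_camera("top")
cv2.imwrite("pics/d.png",np.hstack([cv2.resize(c["color"][y:y+110,x:x+130,::-1],None,fx=3,fy=3) for c,x,y in((S,130,120),(T,400,180))]))
E
```

```text
t 16.8 pos [ 0.461  -0.2963  0.055 ] rot [ 1.7992e+02 -1.0000e-01  7.9700e+00] F [ 0.9 -0.4  0.3] w 0.088
  to 0.459 -0.302 0.0115 7.7 turn [ 0.001 -0.002  0.005] shift after turn mm [-2.7  5.4 43.5]
```

View pics/d.png

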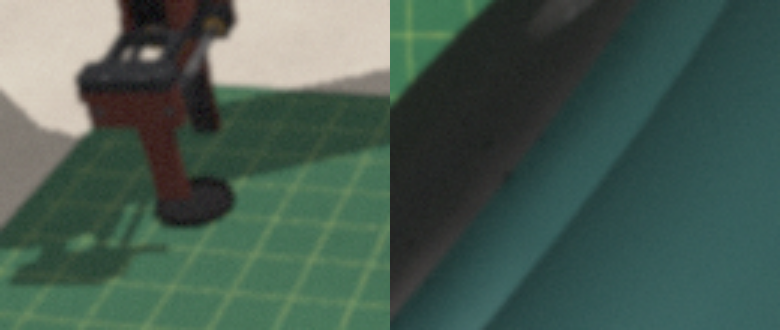

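```bash
python3 -m crank '[[[0,0,0.004,-2,4,12,1],[0,0,0,0,0,12,1],[0,0,0,0,0,8,1],[0,0,0,0,0,3,1],[0,0,0,0,0,0,1],[0,0,0,0,0,0,1]]]' >/dev/null
python3 go.py .459 -.302 .0115 7.7
```

```text
t 17.5 pos [ 0.4598 -0.3013  0.0173] rot [ 1.7988e+02 -1.4000e-01  7.7100e+00] F [-0.   0.5  0.7] w 0.0876
  to 0.459 -0.302 0.0115 7.7 turn [ 0.002 -0.002  0.   ] shift after turn mm [-0.9  0.6  5.8]
```

```bash
python3 -m crank '[[[0.002,-0.002,0,-0.8,0.5,4,1],[0,0,0,0,0,1.5,1],[0,0,0,0,0,0,1],[0,0,0,0,0,0,0],[0,0,0,0,0,0,0],[0,0,0,0,0,0,0],[0,0,0,0,0,0,0],[0,0,0,0,0,0,0]]]' 12
python3 go.py
```

```text
time_s: 18.3
tool_pos: [0.4597, -0.3024, 0.0124]
eef_rot: [179.9, -0.1, 7.7]
force: [-0.0, 0.5, -0.5]
gripper_width: 0.0622
t 18.3 pos [ 0.4597 -0.3024  0.0124] rot [ 1.7992e+02 -9.0000e-02  7.7200e+00] F [-0.   0.5 -0.5] w 0.0622
```

```bash
python3 -m crank '[[[0,0,0,0,0,-15,0],[0,0,0,0,0,-25,0],[0,0,0,0,0,-25,0],[0,0,0,0,0,-15,0],[0,0,0,0,0,0,0],[0,0,0,0,0,0,0]]]'
python3 go.py 0.5935 0.0163 0.09 7.7 0.5935 0.0163 0.0125 7.7
```

```text
time_s: 18.9
tool_pos: [0.4585, -0.3015, 0.0939]
eef_rot: [-180.0, 0.0, 7.7]
force: [-0.5, -0.4, -1.2]
gripper_width: 0.0622
t 18.9 pos [ 0.4585 -0.3015  0.0939] rot [-1.7996e+02  2.0000e-02  7.7100e+00] F [-0.5 -0.4 -1.2] w 0.0622
  to 0.5935 0.0163 0.09 7.7 turn [-0.001  0.     0.   ] shift after turn mm [ 176.4 -296.8    3.9]
  to 0.5935 0.0163 0.0125 7.7 turn [0. 0. 0.] shift after turn mm [ 0.  -0.  77.5]
```

```bash
python3 -m crank '[[[0,0,0,15,-25,0,0],[0,0,0,20,-34,0,0],[0,0,0,20,-34,0,0],[0,0,0,20,-34,0,0],[0,0,0,20,-34,0,0],[0,0,0,20,-34,0,0],[0,0,0,20,-34,0,0],[0,0,0,15,-25,0,0],[0,0,0,10,-17,0,0],[0,0,0,5,-8,0,0],[0,0,0,2,-3,0,0],[0,0,0,0,0,0,0],[0,0,0,0,0,0,0]]]'
python3 go.py 0.5935 0.0163 0.05 7.7
```

```text
time_s: 20.2
tool_pos: [0.5842, 0.0108, 0.0793]
eef_rot: [-179.7, 1.0, 7.5]
force: [-0.4, -0.2, 0.8]
gripper_width: 0.0624
t 20.2 pos [0.5842 0.0108 0.0793] rot [-179.68    0.98    7.5 ] F [-0.4 -0.2  0.8] w 0.0624
  to 0.5935 0.0163 0.05 7.7 turn [-0.006  0.017 -0.004] shift after turn mm [ 9.9 -4.2 29.3]
```

```bash
python3 -m crank '[[[-0.006,0.017,-0.004,7,-3,12,0],[0,0,0,2,-1,12,0],[0,0,0,0,0,10,0],[0,0,0,0,0,5,0],[0,0,0,0,0,0,0],[0,0,0,0,0,0,0]]]' >/dev/null
python3 go.py 0.5935 0.0163 0.0125 7.7
```

```text
t 20.8 pos [0.591  0.0115 0.0378] rot [1.7996e+02 1.4000e-01 7.4300e+00] F [-0.3 -1.4 -1.4] w 0.0625
  to 0.5935 0.0163 0.0125 7.7 turn [ 0.001  0.002 -0.005] shift after turn mm [ 3.2 -4.4 25.3]
```

```bash
python3 -m crank '[[[0.001,0.002,-0.005,2.5,-3.5,7,0],[0,0,0,0.5,-0.7,8,0],[0,0,0,0,0,4,0],[0,0,0,0,0,2,0],[0,0,0,0,0,0,0],[0,0,0,0,0,0,0]]]' >/dev/null
python3 go.py 0.5935 0.0163 0.0125 7.7
```

```text
t 21.4 pos [0.5942 0.0165 0.0156] rot [-1.80e+02 -5.00e-02  7.77e+00] F [ 0.3 -0.1 -0.2] w 0.0623
  to 0.5935 0.0163 0.0125 7.7 turn [-0.    -0.001  0.001] shift after turn mm [-0.7  0.1  3.1]
```

```bash
python3 -m crank '[[[0,0,0,-0.5,0,2.3,0],[0,0,0,0,0,0,0],[0,0,0,0,0,0,0.78],[0,0,0,0,0,0,0.83],[0,0,0,0,0,0,0.83],[0,0,0,0,0,-10,0.83],[0,0,0,0,0,-30,0.83],[0,0,0,0,0,-35,0.83],[0,0,0,0,0,-25,0],[0,0,0,0,0,0,0],[0,0,0,0,0,0,0]]]'
python3 go.py 0.36 0.286 0.1 7.7 0.36 0.286 0.042 7.7
```

```text
time_s: 22.5
tool_pos: [0.5938, 0.0163, 0.12]
eef_rot: [180.0, -0.1, 7.8]
force: [-0.2, -0.1, -0.7]
gripper_width: 0.0524
t 22.5 pos [0.5938 0.0163 0.12  ] rot [ 1.7998e+02 -1.4000e-01  7.7500e+00] F [-0.2 -0.1 -0.7] w 0.0524
  to 0.36 0.286 0.1 7.7 turn [ 0.    -0.002  0.001] shift after turn mm [-195.6 -298.6   20. ]
  to 0.36 0.286 0.042 7.7 turn [0. 0. 0.] shift after turn mm [ 0. -0. 58.]
```

```bash
python3 -m crank '[[[0,0,0,-15,-23,0,0],[0,0,0,-22,-34,0,0],[0,0,0,-22,-34,0,0],[0,0,0,-22,-34,0,0],[0,0,0,-22,-34,0,0],[0,0,0,-22,-34,0,0],[0,0,0,-22,-34,0,0],[0,0,0,-16,-24,0,0],[0,0,0,-10,-16,0,0],[0,0,0,-5,-8,0,0],[0,0,0,-2,-3,0,0],[0,0,0,0,0,0,0],[0,0,0,0,0,0,0]]]' >/dev/null
python3 - <<'E'
from rig import *
from h import *
from go import show
show((.36,.286,.1,7.7),(.36,.286,.05,7.7))
S=read_camera("scene");T=read_camera("top")
cv2.imwrite("pics/e.png",np.hstack([cv2.resize(c["color"][y:y+130,x:x+130,::-1],None,fx=3,fy=3) for c,x,y in((S,250,160),(T,240,90))]))
for n,z,c,r in(("capT",.011,T,(290,155,345,205)),("capS",.011,S,(280,210,350,250))):
    _,h=cen(c,r,(0,0,0),(180,255,70));w=np.array([onz(c,p,z)[:2] for p in h],np.float32);print(n,np.round(cv2.minEnclosingCircle(w),4) if 0 else cv2.minEnclosingCircle(w),w.min(0),w.max(0))
E
```

```text
t 23.8 pos [0.3652 0.2716 0.1093] rot [179.69   0.66   7.56] F [-0.7  0.3 -0.7] w 0.0001
  to 0.36 0.286 0.1 7.7 turn [ 0.005  0.012 -0.002] shift after turn mm [ -3.2 -15.    9.3]
  to 0.36 0.286 0.05 7.7 turn [0. 0. 0.] shift after turn mm [ 0. -0. 50.]
capT ((0.5941908955574036, 0.014798193238675594), 0.03148883208632469) [ 0.5638944  -0.01626782] [0.6250229  0.04566351]
capS ((0.6003515124320984, 0.015882326290011406), 0.0352335050702095) [ 0.56535155 -0.01616666] [0.6353515  0.04666642]
```

View pics/e.png

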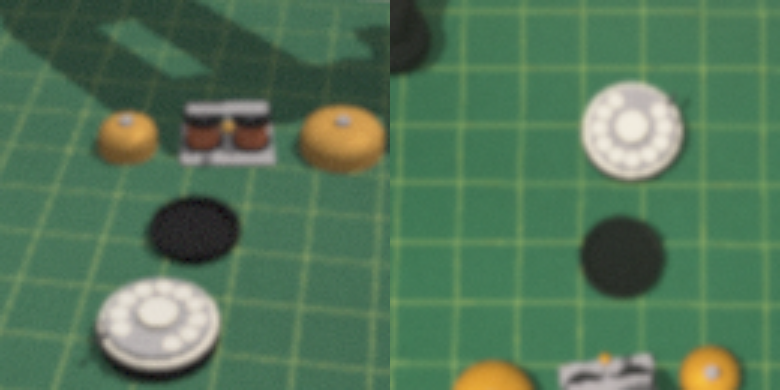

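The cap lies flat, centred at about (0.594,0.0155) and midway between ringer and dial. Next the lever.

```bash
python3 -m crank '[[[0.005,0.012,-0.002,-2,-11,12,0],[0,0,0,-0.5,-2,15,0],[0,0,0,0,0,12,0],[0,0,0,0,0,6,0],[0,0,0,0,0,0,0],[0,0,0,0,0,0,0]]]' >/dev/null
python3 go.py .36 .286 .045 7.7
```

```text
t 24.5 pos [0.3659 0.2826 0.0639] rot [-179.95   -0.29    7.28] F [-0.1 -0.1  0. ] w 0.0005
  to 0.36 0.286 0.045 7.7 turn [-0.001 -0.005 -0.007] shift after turn mm [-5.4 -4.2 18.9]
```

```bash
python3 -m crank '[[[-0.001,-0.005,-0.007,-4,-3,6,0],[0,0,0,0,-0.5,6,0],[0,0,0,0,0,3,0],[0,0,0,0,0,0,0],[0,0,0,0,0,0,0]]]' >/dev/null
python3 go.py .36 .286 .045 7.7
```

```text
t 25.0 pos [0.3623 0.2862 0.0488] rot [-1.7996e+02 -1.1000e-01  7.6900e+00] F [-0.5  0.2  0.1] w 0.0007
  to 0.36 0.286 0.045 7.7 turn [-0.001 -0.002 -0.   ] shift after turn mm [-2.3 -0.1  3.8]
```

Tip is at z≈41 mm, above the 34 mm pad. Press in small steps.

```bash
python3 -m crank '[[[0,0,0,-1.5,0,4,0],[0,0,0,0,0,4,0],[0,0,0,0,0,4,0],[0,0,0,0,0,3,0],[0,0,0,0,0,3,0],[0,0,0,0,0,2,0]]]'; python3 go.py
python3 -m crank '[[[0,0,0,0,0,2,0],[0,0,0,0,0,2,0],[0,0,0,0,0,2,0]]]';python3 go.py
```

```text
time_s: 25.6
tool_pos: [0.3617, 0.2863, 0.0281]
eef_rot: [-179.9, -0.2, 7.7]
force: [1.5, -2.2, 3.5]
gripper_width: 0.0003
t 25.6 pos [0.3617 0.2863 0.0281] rot [-179.93   -0.25    7.72] F [ 1.5 -2.2  3.5] w 0.0003
time_s: 25.9
tool_pos: [0.3627, 0.2866, 0.0229]
eef_rot: [-179.9, -0.3, 7.7]
force: [-7.4, -4.0, 42.1]
gripper_width: 0.0004
t 25.9 pos [0.3627 0.2866 0.0229] rot [-179.92   -0.34    7.73] F [-7.4 -4.  42.1] w 0.0004
```

The force jumped to 42 N with the tip at z≈15 mm, so the lever is at its stop. Back off and look.

```bash
python3 -m crank '[[[0,0,0,0,0,-5,0],[0,0,0,0,0,-20,0],[0,0,0,0,0,-30,0],[0,0,0,0,0,-30,0],[0,0,0,0,0,-30,1],[0,0,0,0,0,-15,1],[0,0,0,0,0,0,1],[0,0,0,0,0,0,1],[0,0,0,0,0,0,1]]]'
python3 - <<'E'
from rig import *
from h import *
from go import show
show((.46,.284,.12,7.7),(.46,.284,.045,7.7))
S=read_camera("scene");T=read_camera("top")
cv2.imwrite("pics/f.png",np.hstack([cv2.resize(c["color"][y:y+110,x:x+110,::-1],None,fx=3.5,fy=3.5) for c,x,y in((S,390,130),(T,140,195))]))
p,_=cen(S,(428,180,462,206),(0,0,110),(180,95,255));print(p)
for z in(.034,.048):print(z,onz(S,p,z).round(4))
E
```

```text
time_s: 26.8
tool_pos: [0.3585, 0.2856, 0.1544]
eef_rot: [-179.9, 0.1, 7.7]
force: [0.7, -0.3, 1.3]
gripper_width: 0.0368
t 26.8 pos [0.3585 0.2856 0.1544] rot [-1.7995e+02  1.0000e-01  7.6500e+00] F [ 0.7 -0.3  1.3] w 0.0368
  to 0.46 0.284 0.12 7.7 turn [-0.001  0.002 -0.001] shift after turn mm [100.4  15.2  34.4]
  to 0.46 0.284 0.045 7.7 turn [0. 0. 0.] shift after turn mm [ 0. -0. 75.]
[448.42655879 188.96953797]
0.034 [0.4288 0.2952 0.034 ]
0.048 [0.4494 0.2905 0.048 ]
```

View pics/f.png

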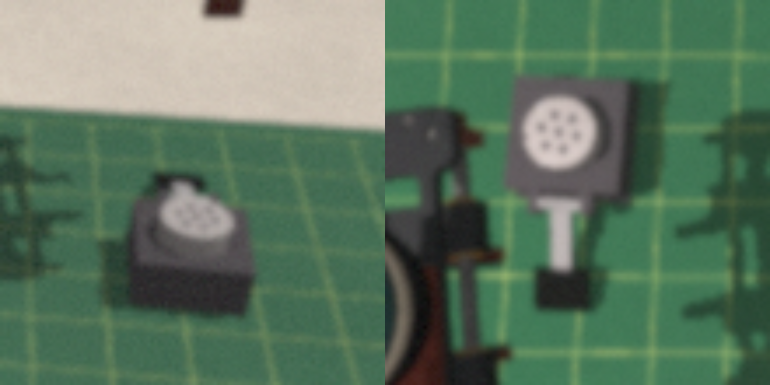

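The capsule has risen clear of the block (top centre at scene ~(446,191), top ~(190,233)). The lever is down.

```bash
python3 - <<'E'
from rig import *
from h import *
S=read_camera("scene");T=read_camera("top")
p,hs=cen(S,(434,186,460,204),(0,0,135),(180,95,255));q,ht=cen(T,(178,220,203,245),(0,0,120),(180,95,255));print(p,q,tri(S,p,T,q))
for c,h in((S,hs),(T,ht)):
    w=np.array([onz(c,a,.048)[:2] for a in h],np.float32);print(cv2.minEnclosingCircle(w))
print(tri(S,(446.3,191.4),T,(190,232.7)))
E
python3 -m crank '[[[0,0,0,25,4,0,1],[0,0,0,30,4,0,1],[0,0,0,25,4,0,1],[0,0,0,10,2,5,1],[0,0,0,3,0,10,1],[0,0,0,0,0,10,1],[0,0,0,0,0,0,1],[0,0,0,0,0,0,1]]]' >/dev/null
python3 go.py .459 .284 .09 7.7 .459 .284 .0455 7.7
```

```text
[445.86801811 191.55469628] [189.10342245 232.42270011] (array([0.45995293, 0.2839573 , 0.04794271]), np.float64(0.16188287227028572))
((0.45872268080711365, 0.2842620611190796), 0.02423996850848198)
((0.460286408662796, 0.283951073884964), 0.0240931436419487)
(array([0.45945594, 0.28356054, 0.04769355]), np.float64(2.940077073410168))
t 27.8 pos [0.4484 0.2821 0.1215] rot [179.85   0.84   7.72] F [-0.1  0.5  0.2] w 0.0873
  to 0.459 0.284 0.09 7.7 turn [0.003 0.015 0.   ] shift after turn mm [10.8 -0.4 31.5]
  to 0.459 0.284 0.0455 7.7 turn [0. 0. 0.] shift after turn mm [ 0.  -0.  44.5]
```

Capsule top triangulates to (0.460, 0.284, 0.0479), gap 0.2 mm: fully lifted 14 mm.

```bash
python3 -m crank '[[[0.003,0.015,0,8,0,10,1],[0,0,0,1.5,0,15,1],[0,0,0,0,0,15,1],[0,0,0,0,0,5,1],[0,0,0,0,0,0,1],[0,0,0,0,0,0,1]]]' >/dev/null
python3 go.py .460 .284 .0455 7.7
```

```text
t 28.4 pos [0.4538 0.2841 0.0767] rot [-179.96    0.      7.89] F [ 1.2 -0.4  0.8] w 0.088
  to 0.46 0.284 0.0455 7.7 turn [-0.001  0.     0.003] shift after turn mm [ 6.1  0.9 31.2]
```

```bash
python3 -m crank '[[[0,0,0.003,4,0.7,8,1],[0,0,0,0.5,0,10,1],[0,0,0,0,0,5,1],[0,0,0,0,0,2,1],[0,0,0,0,0,0,1],[0,0,0,0,0,0,1]]]' >/dev/null
python3 go.py .460 .284 .0455 7.7
```

```text
t 29.0 pos [0.4597 0.2845 0.0509] rot [-1.7992e+02 -1.3000e-01  7.7100e+00] F [-0.5 -0.9  0.8] w 0.0877
  to 0.46 0.284 0.0455 7.7 turn [-0.001 -0.002  0.   ] shift after turn mm [0.2 0.5 5.4]
```

```bash
python3 -m crank '[[[0,0,0,0,0.4,3,1],[0,0,0,0,0,1.5,1],[0,0,0,0,0,0,1],[0,0,0,0,0,0,0],[0,0,0,0,0,0,0],[0,0,0,0,0,0,0],[0,0,0,0,0,0,0],[0,0,0,0,0,0,0],[0,0,0,0,0,0,0],[0,0,0,0,0,0,0]]]' 15
python3 go.py
```

```text
time_s: 30.0
tool_pos: [0.4601, 0.2843, 0.0467]
eef_rot: [-179.9, -0.2, 7.7]
force: [-0.2, 0.2, -0.3]
gripper_width: 0.0433
t 30.0 pos [0.4601 0.2843 0.0467] rot [-179.9    -0.19    7.71] F [-0.2  0.2 -0.3] w 0.0433
```

```bash
python3 -m crank '[[[0,0,0,0,0,-10,0],[0,0,0,0,0,-20,0],[0,0,0,0,0,-20,0],[0,0,0,0,0,-10,0],[0,0,0,0,0,0,0],[0,0,0,0,0,0,0]]]'
python3 go.py .594 .0157 .1 7.7 .594 .0157 .0247 7.7
```

```text
time_s: 30.6
tool_pos: [0.4594, 0.2839, 0.1102]
eef_rot: [-179.9, -0.2, 7.7]
force: [-0.8, 0.6, -0.9]
gripper_width: 0.0434
t 30.6 pos [0.4594 0.2839 0.1102] rot [-1.7991e+02 -1.5000e-01  7.7100e+00] F [-0.8  0.6 -0.9] w 0.0434
  to 0.594 0.0157 0.1 7.7 turn [-0.002 -0.003  0.   ] shift after turn mm [ 97.4 283.8  10.2]
  to 0.594 0.0157 0.0247 7.7 turn [0. 0. 0.] shift after turn mm [ 0.  -0.  75.3]
```

```bash
python3 -m crank '[[[0,0,0,8,22,0,0],[0,0,0,12,35,0,0],[0,0,0,12,35,0,0],[0,0,0,12,35,0,0],[0,0,0,12,35,0,0],[0,0,0,12,35,0,0],[0,0,0,11,32,0,0],[0,0,0,8,24,0,0],[0,0,0,5,16,0,0],[0,0,0,2,8,0,0],[0,0,0,0,2,0,0],[0,0,0,0,0,0,0],[0,0,0,0,0,0,0]]]'
python3 go.py .594 .0157 .05 7.7
```

```text
time_s: 31.9
tool_pos: [0.5883, 0.0121, 0.0995]
eef_rot: [-179.7, 0.7, 7.9]
force: [0.3, -0.7, -0.6]
gripper_width: 0.0433
t 31.9 pos [0.5883 0.0121 0.0995] rot [-179.74    0.7     7.92] F [ 0.3 -0.7 -0.6] w 0.0433
  to 0.594 0.0157 0.05 7.7 turn [-0.004  0.012  0.004] shift after turn mm [ 6.2 -2.8 49.5]
```

```bash
python3 -m crank '[[[-0.004,0.012,0.004,5,-2,12,0],[0,0,0,1,-0.5,15,0],[0,0,0,0,0,12,0],[0,0,0,0,0,5,0],[0,0,0,0,0,0,0],[0,0,0,0,0,0,0]]]' >/dev/null
python3 go.py .594 .0157 .0247 7.7
```

```text
t 32.5 pos [0.5921 0.0206 0.0548] rot [-1.7992e+02 -1.0000e-02  8.0100e+00] F [ 0.5 -0.2 -0.1] w 0.0434
  to 0.594 0.0157 0.0247 7.7 turn [-0.001 -0.     0.005] shift after turn mm [ 1.2  5.1 30.1]
```

```bash
python3 -m crank '[[[0,0,0.005,1,4,6,0],[0,0,0,0,0.5,7,0],[0,0,0,0,0,3,0],[0,0,0,0,0,0,0],[0,0,0,0,0,0,0],[0,0,0,0,0,0,0]]]' >/dev/null
python3 - <<'E'
from rig import *
from h import *
from go import show
show((.594,.0157,.0247,7.7))
S=read_camera("scene");T=read_camera("top")
cv2.imwrite("pics/g.png",np.hstack([cv2.resize(c["color"][y:y+100,x:x+110,::-1],None,fx=3.5,fy=3.5) for c,x,y in((S,260,160),(T,260,110))]))
E
```

```text
t 33.1 pos [0.5949 0.0154 0.0386] rot [-1.7995e+02 -1.3000e-01  7.6600e+00] F [ 0.2  0.3 -0.1] w 0.0435
  to 0.594 0.0157 0.0247 7.7 turn [-0.001 -0.002 -0.001] shift after turn mm [-0.8 -0.4 13.9]
```

View pics/g.png

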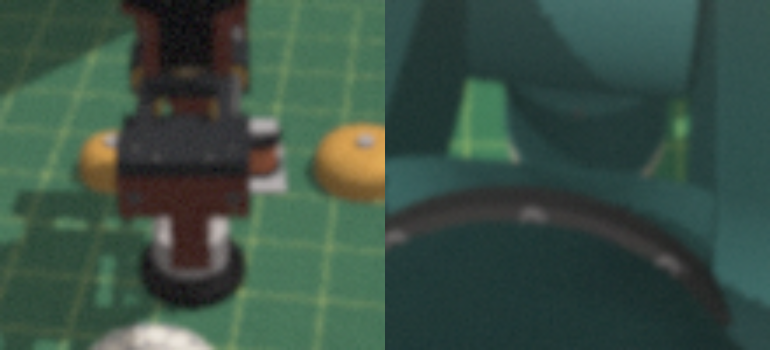

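The held capsule (crop x≈191) is centred over the cap (crop x≈193). Lower.

```bash
python3 -m crank '[[[0,0,0,-0.5,-0.3,5,0],[0,0,0,0,0,4,0],[0,0,0,0,0,2,0],[0,0,0,0,0,0,0],[0,0,0,0,0,0,0]]]' >/dev/null
python3 go.py .594 .0157 .0247 7.7
```

```text
t 33.7 pos [0.5944 0.0158 0.0269] rot [-1.7996e+02 -1.5000e-01  7.6700e+00] F [-0.1 -0.  -1.1] w 0.043
  to 0.594 0.0157 0.0247 7.7 turn [-0.001 -0.003 -0.   ] shift after turn mm [-0.5  0.1  2.2]
```

```bash
python3 -m crank '[[[0,0,0,0,0,1.5,0],[0,0,0,0,0,0.5,0],[0,0,0,0,0,0,0]]]'
python3 -m crank '[[[0,0,0,0,0,0,0.55],[0,0,0,0,0,0,0.65],[0,0,0,0,0,0,0.7],[0,0,0,0,0,0,0.7],[0,0,0,0,0,-8,0.7],[0,0,0,0,0,-20,0.7],[0,0,0,0,0,-30,0.7],[0,0,0,0,0,-40,1],[0,0,0,0,0,-30,1],[0,0,0,-40,-30,0,1],[0,0,0,-40,-30,0,1],[0,0,0,-40,-30,0,1],[0,0,0,0,-45,0,1],[0,0,0,0,-45,0,1],[0,0,0,0,-45,0,1],[0,0,0,0,-30,0,1],[0,0,0,0,0,0,1],[0,0,0,0,0,0,1]]]'
python3 - <<'E'
from rig import *
from h import *
from go import show
show()
S=read_camera("scene");T=read_camera("top")
cv2.imwrite("pics/h.png",np.hstack([cv2.resize(c["color"][y:y+130,x:x+130,::-1],None,fx=3,fy=3) for c,x,y in((S,240,165),(T,240,105))]))
try:
    p,_=cen(S,(285,205,345,245),(0,0,110),(180,95,255));q,_=cen(T,(295,160,340,203),(0,0,110),(180,95,255));print("capsule top",tri(S,p,T,q))
except Exception as e:print(e)
E
```

```text
time_s: 34.0
tool_pos: [0.5945, 0.0158, 0.0249]
eef_rot: [-180.0, -0.2, 7.7]
force: [-0.2, -0.5, -0.4]
gripper_width: 0.0436
time_s: 35.8
tool_pos: [0.4383, 0.2587, 0.1661]
eef_rot: [-180.0, -0.9, 7.5]
force: [0.6, -0.5, 0.4]
gripper_width: 0.0878
t 35.8 pos [0.4383 0.2587 0.1661] rot [-180.     -0.88    7.5 ] F [ 0.6 -0.5  0.4] w 0.0878
capsule top (array([0.59655529, 0.01698133, 0.0181271 ]), np.float64(3.0028223829590526))
```

View pics/h.png

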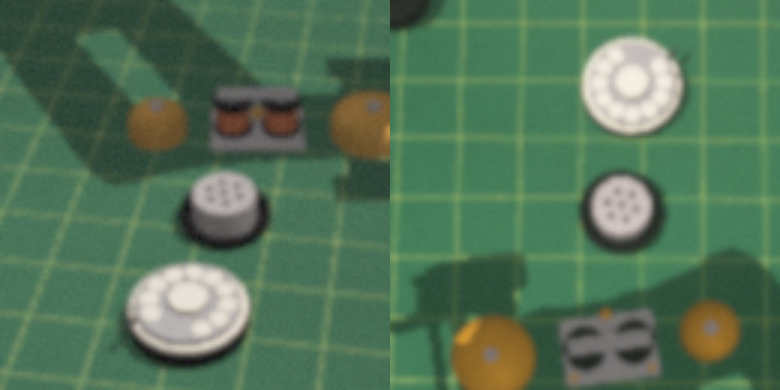

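The capsule sits flat and centred inside the cap. One last full view before handing in.

Run:
```python
from rig import *
from h import *
S=read_camera("scene");T=read_camera("top")
cv2.imwrite("pics/i.png",np.vstack([S["color"][140:400,:,::-1],T["color"][20:340,:,::-1]]))
for n,r1,r2 in(("lg",(340,175,410,230),(240,185,292,245)),("sg",(255,180,305,235),(332,190,375,245))):
  for c,r in((S,r1),(T,r2)):
    _,h=cen(c,r,(5,110,50),(28,255,255));w=np.array([onz(c,p,.0065)[:2] for p in h],np.float32);print(n,np.round(cv2.minEnclosingCircle(w)[0],4))
```

```text
lg [0.4798 0.1076]
lg [0.4842 0.1105]
sg [ 0.5021 -0.0515]
sg [ 0.5053 -0.051 ]
```

View pics/i.png

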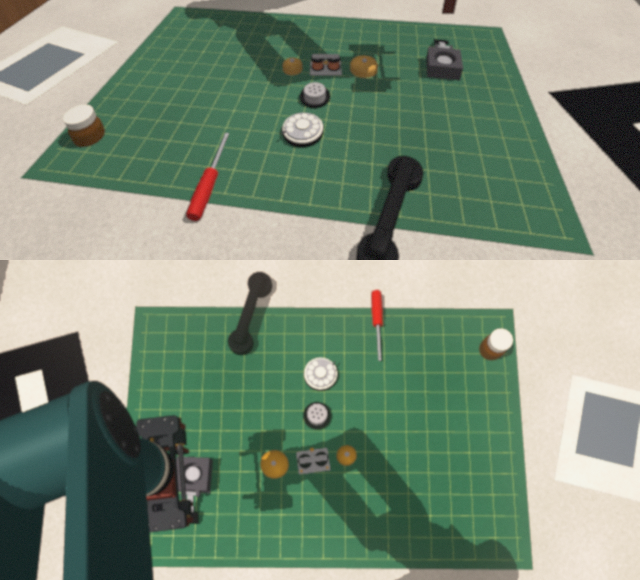

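The gongs flank the ringer and the capsule is in the cap. The block's pocket is empty, and the screwdriver, handset and jar are where they were. The arm is clear.

```bash
python3 -c "
from rig import *
print(finish_job())"
```

```text
the job is handed in; nothing more can be done
None
```

The layout is finished and handed in at about 36 s of robot time, in the order asked:

- **Gongs:** The large gong is on the ringer's left and the small one on its right. The line through them runs at about 7.5°, against 7.7° for the ringer's plate. The gap to the plate came out at roughly 17–20 mm on both sides, read from the top view.
- **Cap:** It is open side up at about (0.594, 0.0155). The measured midpoint between ringer and dial is (0.5935, 0.016).
- **Lever:** I pressed it until it stopped. The wrist force peaked at 42 N, higher than needed. The capsule top then measured 47.9 mm above the mat, the full 14 mm lift.
- **Capsule:** It stands flat and centred in the cap in the last views, with the gripper open and well clear. The screwdriver, handset and jar were not touched.

Three measurements disagreed:

- **Capsule height:** The final two-view height was too low (18 mm instead of 26 mm, rays missing by 3 mm), because the colour mask included the capsule's side. I went by the pictures instead.
- **Gongs:** The scene camera placed both gongs 3–4 mm nearer the robot than the top camera. It did the same at the start, so I took the top view as right.
- **Dial:** Its first two-view measurement was also poor (rays missing by 8 mm), so I used its outline in both views.

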